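# Snap the pencil microphone into its spring clip

### The arm

A 6-joint arm with a two-finger parallel gripper is mounted at the origin on the work surface. World frame = base frame: x ahead of the robot, y to its left, z up, the work surface at z = 0. Lengths are in m, angles in rad, forces in N, time in s.
With the tool pointing down it reaches from about 0.25 to 0.85 m from the base axis. Payload 12.5 kg.
Tool frame: the origin (TCP) lies at the very end of the fingers, on their centre line; the grasp point (between the pads) lies 19 mm behind it; z points along the fingers, y is the line along which they close (so a half turn about z gives the same grasp; the last joint's range is limited). The gripper opens to 93 mm and grips with 3 to 60 N. Pads are 15 mm wide; open, the fingers measure 128 mm over their backs; the gripper's body (75 mm by 188 mm) begins 65 mm behind the grasp point.
Start: joints at [1.255, 0.351, 1.652, -0, 1.139, -0.085], TCP at [0.126, 0.535, 0.219] pointing down, gripper open.
Joint ranges: [-2.75, 2.75], [-0.79, 2.1], [0.01, 2.65], [-1.57, 4.71], [0.07, 3.14], [-2.87, 2.87]. Speed limits (rad/s): [2.22, 2.22, 2.79, 3.14, 3.14, 3.14].

### API

Orientations are given as a rotation vector (axis times angle).
In Python, from cell import manip gives the robot as it stands.
- The arm moves only by the tool step_arm, never from a script. Its arguments are lists of equal length, an entry for each row: "dr": the turn, a rotation vector about the tool's x, y, z in units of 8 degrees (1.0 is 8 degrees), a list of three; "xyz": the shift along the tool's x, y, z in units of 50 mm (1.0 is 50 mm), a list of three; "claw": the gripper's target within -1 to 1 (fully open at 1, half-way at 0, shut at -1). A call has 1 to 12 rows; each row is the pose to reach, as a shift and turn from the pose commanded when the call began, along the tool's axes at that moment; what a row does not reach only later rows make up. A row lasts 1/8 s, in which the tool goes at most 62.5 mm and 10.7 degrees, less where a joint would pass 70% of its speed; a pose out of reach is approached as far as the arm can. A call with a gripper value outside its range is refused whole. The fingers move at their own pace and stop on an object; "grip_force" is the grip in N (left out, the last holds). Time passes only in rows, so rows that repeat a pose let the fingers close. It gives the time, the measured TCP pose, the force, the opening and the grip force at its end, in the units of the state.
- manip.observe(): the state, without advancing time (a new reading comes with each control period).
- manip.capture(name): name is "scene" or "top"; returns the picture (384x512x3 uint8, blue, green, red); there is no depth.
- manip.camera_params(name): a dict with "fx", "fy", "cx", "cy" (pixels), "k1" (the pictures are not rectified: a ray, as slopes to the right and down, at radius r is drawn at 1 + k1 r^2 times it, then the intrinsics apply), "pose" (4x4, takes a point from camera to world coordinates). Camera axes: x right, y up, looking along -z (the intrinsics and any distortion apply to the point x, -y, -z); pixel columns grow to the right and rows downward; lengths in m; the calibration is good to about 2 mm. A picture is of the moment at which its call begins. camera_params takes no time and is no camera call.
- manip.close_job(): hands the job in; it is judged then, once.
Trained networks look in the newest picture that a camera, given by its name, has taken for a name from the list of things; names that differ only in an ending like _2 or _b are one class to them, and where a whole thing is asked for, a point or a joint stands for the part that bears it (a point fixed in the world has none). Each returns a list of dicts, best first, with "p" (0 to 1); they miss things now and then, are a little off and sometimes report something else, mostly with a low value. They report only what shows in the picture. A call takes as long as a camera call. They do not tell look-alikes from the thing itself.
- manip.boxes_of(camera, thing): "at" ([column, row] in pixels, amid what is visible of it).
The state is a dict: "t": time; "joint_pos": joint angles; "joint_vel": joint speeds; "joint_efforts": joint torques, N m; "tcp_pos": TCP position; "tcp_rot": TCP orientation; "wrist_force": force on the tool from outside, world axes, zero at the start; "moment": the same for the moment, N m; "width": finger opening in m; "grip_force": force on a finger pad.
Only numpy, scipy, OpenCV 4.12 (cv2) and the standard library are available. Lean on these libraries where they do the work, as an engineer would, in place of code of your own. Each camera call takes 0.05 s, during which the arm holds its last target. There are 200 camera calls.

### The job

Put the pencil microphone, the longer of the two round rods lying in the wooden rests, away in the spring clip holder: lay it along the holder across both forks, about centred lengthways, and with the gripper press it down from above past the sprung jaw (do not drop or thread it in) until it sits fully home and the jaw has closed over it. Leave the short steel bar in its rest, and let go of everything.

Things in the scene. Friction and masses are not known exactly. Their poses are not given: they have to be found in the camera images.
- mic: Pencil microphone: dark steel rod 150 mm long, 22 mm diameter, 0.14 kg, thin black slots near one end (either way round will do). Origin mid-length on its axis, x along it. Lies level in one of two alike wooden rests, axis 35 mm above the board. The rest's saddles (30 mm wide, 40 mm high) hold it 30 to 40 mm either side of its middle; between them the rod is free to grip, over an 8 mm strip.
- bar: Slide-guitar tone bar, a bystander to leave alone: bright steel rod 90 mm long, 22 mm diameter, 0.22 kg, lying in the other wooden rest, axis 35 mm above the board. Origin mid-length on its axis, x along it.
- clip: Clip holder fixed on the board: plate 130 x 70 x 8 mm, two alike forks 12 mm thick, 46 mm either side of its middle along its x; fingers fit between. Origin: centre of the underside, z up. Home, the rod lies along x at y = 0, axis 60 mm above the board. Fixed cheeks at y = -12 mm flare out from 74 to 94 mm height; the sprung jaw is on the +y side. Above 21 mm nothing stands between the forks.
- jaw (a joint): Sprung hinged jaw, one tine at each fork: black noses reach in over the rod to y = +6 mm at 73 mm height, then flare out to 96 mm height. A rod lowered at y = 0 meets it with its axis about 85 mm up; pressed down (about 4 to 12 N) it swings the jaw out about 0.07 rad, which snaps back over it. 0 = closed (at the start and with the rod home), grows in rad outward.
There are look-alikes about, which are no part of the job. There is more than one size of the mic; the job needs the larger. What is shaped like the clip but orange is not meant.

How it is judged:
On the way:
1. the microphone, pressed by the gripper, pushes the jaw open from above (value of joint jaw above 0.03 rad and z of mic in the frame of clip above 0.066 m and horizontal distance between mic and clip below 0.025 m and contact force between the fingers and mic above 1 N).
At the end, for the whole second after the job is handed in: The microphone lies at rest in both forks: its middle within 20 mm of the holder's middle along its length and 10 mm across, its axis 50 to 65 mm above the board and within 10 degrees of the holder's x axis, the jaw closed over it (under 0.03 rad), and the tone bar within 30 mm of where it started (x of mic in the frame of clip between -0.02 and 0.02 m and y of mic in the frame of clip between -0.01 and 0.01 m and z of mic in the frame of clip between 0.05 and 0.065 m and angle between the x axis of mic and the x axis of clip, either way round below 0.17 rad and value of joint jaw below 0.03 rad and linear speed of mic below 0.02 m/s and distance of bar from where it was at the start of the episode below 0.03 m); the robot touches nothing.
It also fails if it takes over 43 s, if anything falls off the work surface, if the arm or the gripper's body presses on something with over 40 N, if the wrist force passes 120 N, or if a joint passes its speed limit or range.

## Working session

There is one attempt and no reset: what is moved stays moved. The work goes in short steps, Python scripts to look and compute and a tool call to move; the robot and the scene stay as the last step left them, time stands still between calls to the robot, and variables do not carry over. Pictures are saved under pics/ and viewed, at most 10 in all, crops included, and the job is handed in when it is done.

Besides the shell and the picture viewer there is one more tool, called after ">>>" as name(argument=value, ...), one argument or row to a line, values as JSON. step_arm: Moves the arm, as the interface text tells. Its arguments: {"type":"object","properties":{"dr":{"type":"array"},"xyz":{"type":"array"},"claw":{"type":"array"},"grip_force":{"type":"number"}},"required":["dr","xyz","claw"]}

```bash
mkdir -p pics; ls; cat > h.py <<'E'
import numpy as np, cv2
from cell import manip
def ray(cam,px):
    p=manip.camera_params(cam)
    u=np.array([(px[0]-p["cx"])/p["fx"],(px[1]-p["cy"])/p["fy"]])
    s=u.copy()
    for _ in range(20): s=u/(1+p["k1"]*(s@s))
    T=np.array(p["pose"]); return T[:3,3],T[:3,:3]@np.array([s[0],-s[1],-1])
def at_z(cam,px,z):
    o,d=ray(cam,px); return o+d*(z-o[2])/d[2]
def proj(cam,P):
    p=manip.camera_params(cam);T=np.array(p["pose"])
    c=T[:3,:3].T@(np.array(P)-T[:3,3]); s=np.array([c[0],-c[1]])/-c[2]
    s=s*(1+p["k1"]*(s@s)); return [p["fx"]*s[0]+p["cx"],p["fy"]*s[1]+p["cy"]]
E
python3 - <<'E'
from h import *
for c in("scene","top"):
    im=manip.capture(c); cv2.imwrite(f"pics/{c}0.png",im)
    for t in("mic","bar","clip"):
        print(c,t,[(np.round(b["at"]),round(b["p"],2)) for b in manip.boxes_of(c,t)])
    print(np.round(manip.camera_params(c)["pose"],2).tolist())
a,b=cv2.imread("pics/scene0.png"),cv2.imread("pics/top0.png")
print(manip.observe())
E
```

```text
pics
scene mic [(array([203., 277.]), 0.81), (array([174., 222.]), 0.57)]
scene bar [(array([156., 179.]), 0.6)]
scene clip [(array([354., 182.]), 0.84), (array([322., 142.]), 0.79)]
[[0.3, -0.62, 0.73, 1.16], [0.95, 0.18, -0.24, -0.18], [0.01, 0.77, 0.64, 0.54], [0.0, 0.0, 0.0, 1.0]]
top mic [(array([348., 175.]), 0.64), (array([327., 130.]), 0.62)]
top bar [(array([358., 243.]), 0.71)]
top clip [(array([145., 194.]), 0.94), (array([140., 277.]), 0.64)]
[[-0.0, 0.98, -0.18, 0.47], [-1.0, -0.0, 0.02, 0.03], [0.02, 0.18, 0.98, 0.8], [0.0, 0.0, 0.0, 1.0]]
{'t': 0.4, 'joint_pos': array([ 1.25541568e+00,  3.50787447e-01,  1.65192533e+00,  2.42826320e-05,
        1.13911849e+00, -8.46001214e-02]), 'joint_vel': array([ 0.00143703,  0.00058919,  0.00011142, -0.00066178, -0.00114882,
        0.00289823]), 'joint_efforts': array([-1.05295891e-03, -4.96837521e+01, -2.85217309e+01,  6.99178060e-02,
        2.28944648e-02, -2.19142089e-05]), 'tcp_pos': array([0.12574847, 0.53534511, 0.21853694]), 'tcp_rot': array([-3.61713188e-01, -3.12063042e+00,  3.60451438e-04]), 'wrist_force': array([ 0.06428219, -0.44389887, -0.69868244]), 'moment': array([-0.04996853,  0.03333228,  0.03407477]), 'grip_force': 0.0, 'width': 0.09307236030059163}
```

View pics/top0.png

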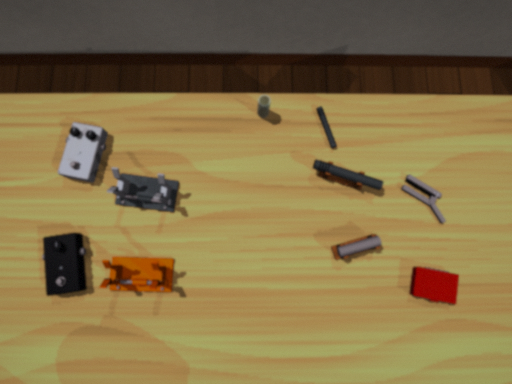

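View pics/scene0.png

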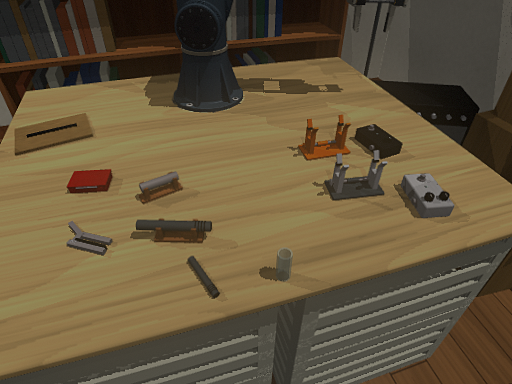

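Top view: there are two mic candidates. The thick rod in the wooden rest at (348,175) is the large mic. The thin, short one at (327,128) lies flat on the board, so it is the small look-alike. There are two clips: the grey one at (145,193) is the one meant, and the orange one at (140,275) is not. The bar is at (358,246). I'll confirm with one enlarged crop.

```bash
python3 - <<'E'
from h import *
b=cv2.imread("pics/top0.png")
k=dict(fx=5,fy=5,interpolation=cv2.INTER_CUBIC)
A=cv2.resize(b[145:205,300:400],None,**k); B=cv2.resize(b[160:220,95:195],None,**k)
cv2.imwrite("pics/crop.png",np.vstack([A,B])[:600])
for z in(0.035,0.06): print(z,at_z("top",(348,175),z),at_z("top",(145,194),z))
print(at_z("scene",(174,226),.035))
E
```

```text
0.035 [ 0.64342103 -0.19595573  0.035     ] [0.60242042 0.23544918 0.035     ]
0.06 [ 0.63776307 -0.1886526   0.06      ] [0.59810631 0.22861239 0.06      ]
[ 0.6473723  -0.19440079  0.035     ]
```

View pics/crop.png

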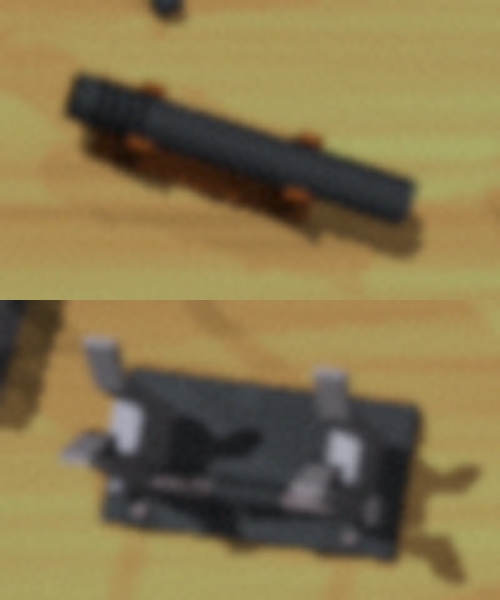

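Crop: the upper half is the big slotted mic in its wooden rest, with ends at about px (316.4,164.4) and (381,185). The lower half is the grey clip, with plate corners at about (121.6,174), (179,181), (173.6,211.5) and (115.6,204).

```bash
python3 - <<'E'
from h import *
a=at_z("top",(316.4,164.4),.035);b=at_z("top",(381,185),.035)
print("mic",a,b,np.linalg.norm(a-b),(a+b)/2,np.degrees(np.arctan2(*(b-a)[1::-1])))
# rod outline: dark pixels fit
im=cv2.imread("pics/top0.png")[145:205,300:400]
m=(im.max(2)<75).astype(np.uint8); n,l,s,c=cv2.connectedComponentsWithStats(m); 
for i in range(1,n):
    if s[i,4]>80: print(s[i],cv2.minAreaRect(np.argwhere(l==i)[:,::-1].astype(np.float32)))
q=[at_z("top",p,.008) for p in[(121.6,174),(179,181),(173.6,211.5),(115.6,204)]]
print(np.round(q,4))
for i in range(4):
    d=q[(i+1)%4]-q[i]; print(np.linalg.norm(d),np.degrees(np.arctan2(d[1],d[0])))
C=np.mean(q,0);print("clip",C)
d=(q[1]-q[0])+(q[2]-q[3]);d/=np.linalg.norm(d); n=np.array([-d[1],d[0],0]);print(np.degrees(np.arctan2(d[1],d[0])))
ov=cv2.resize(cv2.imread("pics/top0.png")[155:225,90:200],None,fx=5,fy=5,interpolation=cv2.INTER_CUBIC)
sc=cv2.resize(cv2.imread("pics/scene0.png")[140:210,310:420],None,fx=5,fy=5,interpolation=cv2.INTER_CUBIC)
def dr(img,cam,ox,oy,P,col):
    u=proj(cam,P);cv2.circle(img,(int((u[0]-ox+.5)*5),int((u[1]-oy+.5)*5)),3,col,-1)
for img,cam,ox,oy in((ov,"top",90,155),(sc,"scene",310,140)):
    for x in(-.046,.046):
        for y,z,col in((-.012,.074,(0,0,255)),(.012,.074,(255,0,0)),(0,.06,(0,255,0))):
            P=C+x*d+y*n;P[2]=z;dr(img,cam,ox,oy,P,col)
    for x in(-.065,.065):
        for y in(-.035,.035):
            P=C+x*d+y*n;P[2]=.008;dr(img,cam,ox,oy,P,(0,255,255))
cv2.imwrite("pics/ov.png",cv2.resize(np.vstack([ov,sc]),(471,600)))
E
```

```text
mic [ 0.66674604 -0.12864753  0.035     ] [ 0.62154147 -0.26614132  0.035     ] 0.14473422627033322 [ 0.64414375 -0.19739443  0.035     ] -108.19959014220889
[ 14  16  68  29 889] ((47.075870513916016, 32.314796447753906), (71.1325454711914, 16.148345947265625), 17.87869644165039)
[[0.6518 0.2965 0.008 ]
 [0.636  0.1697 0.008 ]
 [0.5687 0.1793 0.008 ]
 [0.5851 0.3055 0.008 ]]
0.1277996125131659 -97.10565974875924
0.06797622818493483 171.9353809919168
0.12736277784272176 82.58049931663736
0.06727270470532014 -7.700936160911305
clip [0.61038504 0.23776244 0.008     ]
-97.2623115696044
```

View pics/ov.png

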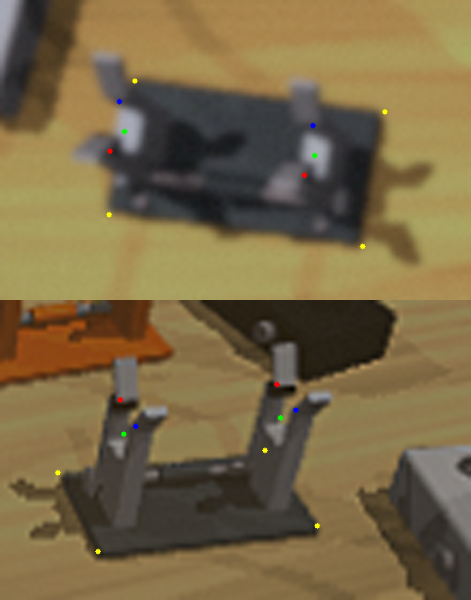

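The model overlay fits: plate corners match to about 1 px, and the green seats lie in the forks. The black-nosed jaw is on the robot side, so clip +y is about -x in the world and clip x is about 82.7°. The mic is at (0.645,-0.196) with yaw 71.8°. I'll move above it.

>>> step_arm(
  dr=[
    [0, 0, 11.9],
    [0, 0, 11.9],
    [0, 0, 11.9],
    [0, 0, 11.9],
    [0, 0, 11.9],
    [0, 0, 11.9],
    [0, 0, 11.9],
    [0, 0, 11.9],
    [0, 0, 11.9],
    [0, 0, 11.9],
    [0, 0, 11.9],
    [0, 0, 11.9],
  ],
  xyz=[
    [-13.45, -11.86, 1.4],
    [-13.45, -11.86, 1.4],
    [-13.45, -11.86, 1.4],
    [-13.45, -11.86, 1.4],
    [-13.45, -11.86, 1.4],
    [-13.45, -11.86, 1.4],
    [-13.45, -11.86, 1.4],
    [-13.45, -11.86, 1.4],
    [-13.45, -11.86, 1.4],
    [-13.45, -11.86, 1.4],
    [-13.45, -11.86, 1.4],
    [-13.45, -11.86, 1.4],
  ],
  claw=[0.3, 0.3, 0.3, 0.3, 0.3, 0.3, 0.3, 0.3, 0.3, 0.3, 0.3, 0.3],
  grip_force=25,
)

```text
t: 1.9
tcp_pos: [0.5596, -0.0763, 0.1602]
tcp_rot: [2.549, 1.837, 0.0]
wrist_force: [0.7, 1.0, 0.4]
width: 0.0604
grip_force: 0.0
```

```bash
cat >> h.py <<'E'
from scipy.spatial.transform import Rotation as R
def go(xyz,yaw):  # yaw of tool x, tool down
    s=manip.observe(); r=R.from_rotvec(s["tcp_rot"])
    c,n=np.cos(yaw),np.sin(yaw)
    t=R.from_matrix(np.array([[c,n,0],[n,-c,0],[0,0,-1]]))
    print("xyz",np.round(r.inv().apply(np.array(xyz)-s["tcp_pos"])/.05,3),"dr",np.round(np.degrees((r.inv()*t).as_rotvec())/8,3),s["tcp_pos"],s["width"],s["t"])
E
python3 -c "
from h import *
go((.645,-.196,.10),np.radians(71.8))"
```

```text
xyz [-1.731  2.376  1.204] dr [ 0.002 -0.001 -0.03 ] [ 0.55964419 -0.07630546  0.16018833] 0.060386951914172406 1.9
```

>>> step_arm(
  dr=[
    [0, 0, 0],
    [0, 0, 0],
    [0, 0, 0],
    [0, 0, 0],
    [0, 0, 0],
  ],
  xyz=[
    [-1.73, 2.38, 1.2],
    [-1.73, 2.38, 1.2],
    [-1.73, 2.38, 1.2],
    [-1.73, 2.38, 1.2],
    [-1.73, 2.38, 1.2],
  ],
  claw=[0.3, 0.3, 0.3, 0.3, 0.3],
)

```text
t: 2.52
tcp_pos: [0.6439, -0.1934, 0.1004]
tcp_rot: [-2.548, -1.837, 0.0]
wrist_force: [0.2, 1.0, 0.1]
width: 0.0601
grip_force: 0.0
```

```bash
python3 - <<'E'
from h import *
go((.645,-.196,.016),np.radians(71.8))
ims=[]
for c,(x,y) in(("top",(290,130)),("scene",(110,170))):
    im=manip.capture(c)
    im=cv2.resize(im[y:y+75,x:x+120],None,fx=4,fy=4,interpolation=cv2.INTER_CUBIC)
    for k,col in((-.07,(0,0,255)),(0,(0,255,0)),(.07,(0,0,255))):
        u=proj(c,(.645+k*np.cos(1.253),-.196+k*np.sin(1.253),.035)); cv2.circle(im,(int((u[0]-x+.5)*4),int((u[1]-y+.5)*4)),3,col,-1)
    ims.append(im)
cv2.imwrite("pics/hover.png",np.vstack(ims))
E
```

```text
xyz [-0.042  0.037  1.688] dr [-0.002 -0.001 -0.027] [ 0.64392647 -0.19342625  0.10040469] 0.060143256673538516 2.525
```

View pics/hover.png

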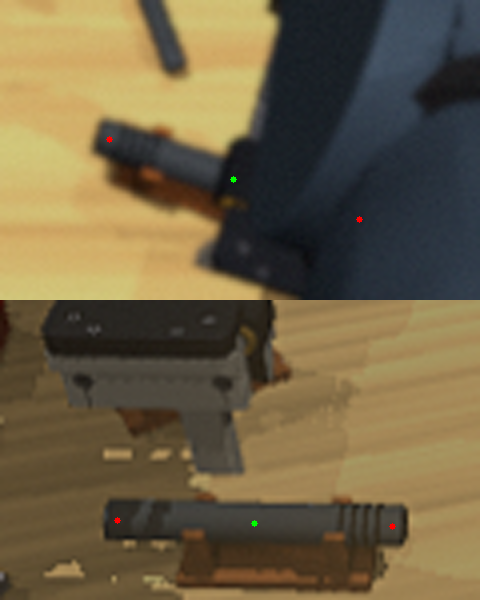

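Hover view: the projected mic axis (red and green dots) lies along the rod, with ends symmetric to about 1 mm, and the jaws straddle it. I'll descend and grip.

>>> step_arm(
  dr=[
    [0, 0, 0],
    [0, 0, 0],
    [0, 0, 0],
    [0, 0, 0],
    [0, 0, 0],
    [0, 0, 0],
    [0, 0, 0],
    [0, 0, 0],
    [0, 0, 0],
    [0, 0, 0],
  ],
  xyz=[
    [-0.02, 0.04, 0.5],
    [-0.02, 0.04, 1.0],
    [-0.02, 0.04, 1.4],
    [-0.02, 0.04, 1.68],
    [-0.02, 0.04, 1.68],
    [-0.02, 0.04, 1.68],
    [-0.02, 0.04, 1.68],
    [-0.02, 0.04, 1.68],
    [-0.02, 0.04, 1.68],
    [-0.02, 0.04, 1.68],
  ],
  claw=[0.3, 0.3, 0.3, 0.3, 0.3, -0.7, -0.7, -0.7, -0.7, -0.7],
)

```text
t: 3.88
tcp_pos: [0.6456, -0.1955, 0.0164]
tcp_rot: [-2.548, -1.837, 0.001]
wrist_force: [-1.9, 0.5, 2.1]
width: 0.0213
grip_force: 25.0
```

>>> step_arm(
  dr=[
    [0, 0, 0],
    [0, 0, 0],
    [0, 0, 0],
    [0, 0, 0],
    [0, 0, 0],
    [0, 0, 0],
  ],
  xyz=[
    [0, 0, -0.3],
    [0, 0, -0.8],
    [0, 0, -1.6],
    [0, 0, -2.4],
    [0, 0, -2.8],
    [0, 0, -2.8],
  ],
  claw=[-0.8, -0.8, -0.8, -0.8, -0.8, -0.8],
  grip_force=35,
)

```text
t: 4.62
tcp_pos: [0.6461, -0.1957, 0.1573]
tcp_rot: [2.547, 1.836, 0.002]
wrist_force: [-0.9, 0.3, -1.6]
width: 0.0212
grip_force: 35.0
```

```bash
python3 -c "
from h import *
go((.610,.238,.155),np.radians(82.7))"
```

```text
xyz [ 8.001 -3.427  0.038] dr [ 0.014  0.002 -1.39 ] [ 0.64614724 -0.19569631  0.15730265] 0.02120667514403871 4.625
```

>>> step_arm(
  dr=[
    [0, 0, -0.3],
    [0, 0, -0.6],
    [0, 0, -0.9],
    [0, 0, -1.2],
    [0, 0, -1.4],
    [0, 0, -1.4],
    [0, 0, -1.4],
    [0, 0, -1.4],
    [0, 0, -1.4],
    [0, 0, -1.4],
    [0, 0, -1.4],
  ],
  xyz=[
    [1, -0.43, 0],
    [2, -0.86, 0],
    [3, -1.29, 0],
    [4, -1.71, 0],
    [5, -2.14, 0],
    [6, -2.57, 0],
    [7, -3, 0],
    [8, -3.43, 0],
    [8, -3.43, 0],
    [8, -3.43, 0],
    [8, -3.43, 0],
  ],
  claw=[-0.8, -0.8, -0.8, -0.8, -0.8, -0.8, -0.8, -0.8, -0.8, -0.8, -0.8],
)

```text
t: 6.0
tcp_pos: [0.6095, 0.2368, 0.1556]
tcp_rot: [-2.358, -2.075, 0.002]
wrist_force: [-0.0, -0.7, -1.2]
width: 0.0215
grip_force: 35.0
```

```bash
python3 - <<'E'
from h import *
yaw=np.radians(82.74)
go((.6104,.2378,.090),yaw)
tp=manip.observe()["tcp_pos"]; d=np.array([np.cos(yaw),np.sin(yaw)])
ims=[]
for c,(x,y) in(("top",(80,140)),("scene",(300,110))):
    im=manip.capture(c)
    im=cv2.resize(im[y:y+100,x:x+140],None,fx=3,fy=3,interpolation=cv2.INTER_CUBIC)
    for k in(-.075,0,.075):
        u=proj(c,[*(tp[:2]+k*d),tp[2]+.019]); cv2.circle(im,(int((u[0]-x+.5)*3),int((u[1]-y+.5)*3)),2,(0,255,0),-1)
    for k in(-.046,.046):
        u=proj(c,[*(np.array([.6104,.2378])+k*d),.06]); cv2.circle(im,(int((u[0]-x+.5)*3),int((u[1]-y+.5)*3)),2,(0,0,255),-1)
    ims.append(im)
cv2.imwrite("pics/above.png",np.vstack(ims))
E
```

```text
xyz [0.022 0.017 1.311] dr [-0.007  0.005 -0.006] [0.60947353 0.23683233 0.15556407] 0.021506726252179396 6.0
```

View pics/above.png

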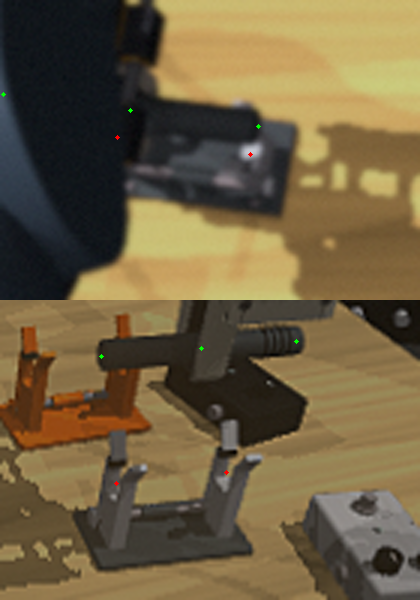

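Above the clip, the held rod (green dots) is level, parallel to the holder and centred to about 2 mm over the seats (red dots). I'll lower it to just above the jaw.

>>> step_arm(
  dr=[
    [0, 0, 0],
    [0, 0, 0],
    [0, 0, 0],
    [0, 0, 0],
    [0, 0, 0],
    [0, 0, 0],
  ],
  xyz=[
    [0.02, 0.02, 0.5],
    [0.02, 0.02, 1.0],
    [0.02, 0.02, 1.4],
    [0.02, 0.02, 1.65],
    [0.02, 0.02, 1.65],
    [0.02, 0.02, 1.65],
  ],
  claw=[-0.9, -0.9, -0.9, -0.9, -0.9, -0.9],
  grip_force=55,
)

```text
t: 6.85
tcp_pos: [0.6111, 0.2391, 0.0746]
tcp_rot: [2.357, 2.077, 0.002]
wrist_force: [-0.5, -0.1, -2.0]
width: 0.0207
grip_force: 55.0
```

>>> step_arm(
  dr=[
    [0, 0, 0],
    [0, 0, 0],
    [0, 0, 0],
    [0, 0, 0],
    [0, 0, 0],
    [0, 0, 0],
  ],
  xyz=[
    [0, 0, 0.06],
    [0, 0, 0.12],
    [0, 0, 0.18],
    [0, 0, 0.24],
    [0, 0, 0.27],
    [0, 0, 0.27],
  ],
  claw=[-0.9, -0.9, -0.9, -0.9, -0.9, -0.9],
)

```text
t: 7.6
tcp_pos: [0.6111, 0.2391, 0.0604]
tcp_rot: [2.357, 2.077, 0.002]
wrist_force: [4.4, -0.1, 2.5]
width: 0.0211
grip_force: 55.0
```

The jaw is pushing back (+x 4.4 N, and about 4.5 N upward), as expected. I'll press on.

>>> step_arm(
  dr=[
    [0, 0, 0],
    [0, 0, 0],
    [0, 0, 0],
    [0, 0, 0],
    [0, 0, 0],
    [0, 0, 0],
    [0, 0, 0],
  ],
  xyz=[
    [0, 0, 0.05],
    [0, 0, 0.1],
    [0, 0, 0.15],
    [0, 0, 0.2],
    [0, 0, 0.25],
    [0, 0, 0.3],
    [0, 0, 0.3],
  ],
  claw=[-0.9, -0.9, -0.9, -0.9, -0.9, -0.9, -0.9],
)

```text
t: 8.48
tcp_pos: [0.6099, 0.2388, 0.0443]
tcp_rot: [-2.356, -2.077, 0.003]
wrist_force: [3.1, -0.6, -7.6]
width: 0.0208
grip_force: 55.0
```

>>> step_arm(
  dr=[
    [0, 0, 0],
    [0, 0, 0],
    [0, 0, 0],
    [0, 0, 0],
  ],
  xyz=[
    [0, 0, 0.03],
    [0, 0, 0.06],
    [0, 0, 0.08],
    [0, 0, 0.08],
  ],
  claw=[-0.9, -0.9, -0.9, -0.9],
)

```text
t: 8.98
tcp_pos: [0.6106, 0.239, 0.0414]
tcp_rot: [-2.357, -2.077, 0.0]
wrist_force: [2.3, -0.2, -1.8]
width: 0.0209
grip_force: 55.0
```

>>> step_arm(
  dr=[
    [0, 0, 0],
    [0, 0, 0],
    [0, 0, 0],
  ],
  xyz=[
    [0, 0, 0.02],
    [0, 0, 0.03],
    [0, 0, 0.03],
  ],
  claw=[-0.9, -0.9, -0.9],
)

```text
t: 9.35
tcp_pos: [0.6107, 0.2391, 0.0412]
tcp_rot: [2.357, 2.077, 0.001]
wrist_force: [-2.4, -2.8, 12.3]
width: 0.0206
grip_force: 55.0
```

The rod is bottomed on the seats (+12 N upward), so it is home. I'll open and withdraw.

>>> step_arm(
  dr=[
    [0, 0, 0],
    [0, 0, 0],
    [0, 0, 0],
    [0, 0, 0],
    [0, 0, 0],
    [0, 0, 0],
    [0, 0, 0],
    [0, 0, 0],
    [0, 0, 0],
    [0, 0, 0],
  ],
  xyz=[
    [0, 0, 0],
    [0, 0, 0],
    [0, 0, 0],
    [0, 0, 0],
    [0, 0, -0.3],
    [0, 0, -0.9],
    [0, 0, -1.8],
    [0, 0, -2.8],
    [0, 0, -3],
    [0, 0, -3],
  ],
  claw=[0.1, 0.1, 0.1, 0.1, 0.1, 0.1, 0.1, 0.1, 0.1, 0.1],
)

```text
t: 10.6
tcp_pos: [0.6106, 0.239, 0.1904]
tcp_rot: [2.357, 2.077, 0.001]
wrist_force: [0.2, -0.0, -0.7]
width: 0.0513
grip_force: 0.0
```

>>> step_arm(
  dr=[
    [0, 0, 0],
    [0, 0, 0],
    [0, 0, 0],
    [0, 0, 0],
    [0, 0, 0],
    [0, 0, 0],
  ],
  xyz=[
    [-1, 0, 0],
    [-2, 0, 0],
    [-3, 0, 0],
    [-4, 0, 0],
    [-4, 0, 0],
    [-4, 0, 0],
  ],
  claw=[0.1, 0.1, 0.1, 0.1, 0.1, 0.1],
)

```text
t: 11.35
tcp_pos: [0.585, 0.0409, 0.1887]
tcp_rot: [-2.356, -2.076, 0.002]
wrist_force: [0.1, 1.1, 0.8]
width: 0.0512
grip_force: 0.0
```

```bash
python3 - <<'E'
from h import *
yaw=np.radians(82.74);d=np.array([np.cos(yaw),np.sin(yaw)])
ims=[]
for c,(x,y) in(("top",(80,140)),("scene",(300,110))):
    im=manip.capture(c)
    im=cv2.resize(im[y:y+100,x:x+140],None,fx=3,fy=3,interpolation=cv2.INTER_CUBIC)
    for k in(-.075,.075):
        u=proj(c,[*(np.array([.6104,.2378])+k*d),.06]); cv2.circle(im,(int((u[0]-x+.5)*3),int((u[1]-y+.5)*3)),2,(0,0,255),-1)
    ims.append(im)
cv2.imwrite("pics/end.png",np.vstack(ims)); print(manip.boxes_of("scene","bar"))
E
```

```text
[{'at': [158.7, 183.8], 'p': 0.69}]
```

View pics/end.png

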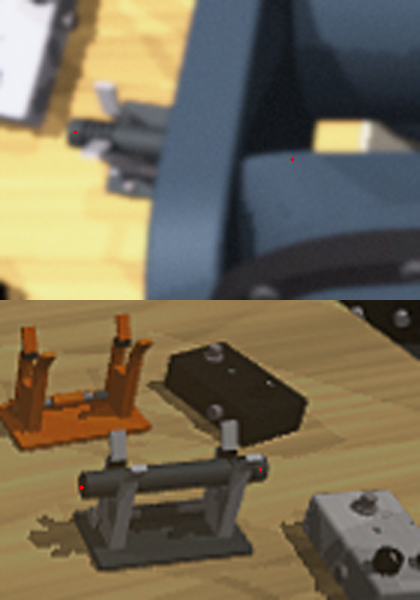

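The rod lies in both forks, with its ends at the predicted dots (offset about 2 mm) and the jaw noses back over it. The bar hasn't moved. Handing in.

```bash
python3 -c "
from cell import manip
print(manip.close_job())"
```

```text
the job is handed in; nothing more can be done
None
```

The mic is pressed home in the grey clip with the jaw closed over it, the tone bar is still in its rest, the gripper is clear, and the job was handed in at about 11.5 s; no verdict was returned.

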